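# Unclip the spoon and thread it out of the lunchbox

### The job

Unclip the long yellow spoon stowed in the red lunchbox by pulling it up out of its two sprung clips, then tip it, bowl end up, and draw it out diagonally through the opening, which is too short for it to come out level. Finish while still holding the whole spoon still in the gripper above the box, at least 10 cm clear of its top, and do not put it down. Do not force the spoon or shove the box, and leave the other things on the block where they are.

Things in the scene. Friction and masses are not known exactly. Their poses are not given: they have to be found in the camera images.
- lunchbox: Red lunchbox, fixed, 303 mm long (x -170 to +133), 135 mm wide (y), 76 mm tall. Origin on its underside at the block's surface, below the middle of the stowed spoon; x along the box to the spoon's bowl end, z up. Inside: x -166 to +129, y -63 to +63 mm, floor 5 mm up. Its lid lies open outside the -y side, sloping from the rim to the block at y = -166 mm, between x = -67 and +94 mm.
- long_cover_edge (a point): Edge of the opening: middle of the top edge of the long fixed cover, at lunchbox x = -70, y = 0, z = 76 mm. This cover is 4 mm thick (underside at z = 72), spans the full width and runs from x = -170 to -70 mm. The opening, 167 mm long and 127 mm wide, lies between it and the short cover.
- short_cover_edge (a point): Opposite edge of the opening: middle of the top edge of the short fixed cover, at lunchbox x = +97, y = 0, z = 76 mm; the cover is 4 mm thick, full width, from x = +97 to +133 mm.
- spoon: Yellow plastic spoon, 240 mm long, about 70 g. Origin on the handle's axis at mid-length; x along it to the bowl, z up when stowed. Handle 16 mm thick, flat-sided 16 x 16 mm from 38 mm behind to 42 mm ahead of the origin. Bowl 44 mm across, centred 98 mm ahead, from 6 mm above to 7 mm below the axis. Stowed level, axis 38 mm above the block, bowl 23 mm under the short cover, handle 50 mm under the long one.
- clip_rear (a point): Sprung clip holding the handle, at lunchbox x = -52 mm; the point is on the stowed handle's axis. White saddle 26 mm wide under the handle, black sprung lips on both sides reaching 47 mm above the block, 18 mm long in all. The two clips together resist lifting with about 6 to 8 N and let go once the handle has risen 12 mm.
- clip_front (a point): The other, identical clip, at lunchbox x = +55 mm. Between the clips 88 mm of handle is free to grip from above.
- spoon_tip (a point): the bowl's end of the spoon, on the handle's axis, 120 mm ahead of the spoon's origin
- spoon_tail (a point): the handle's end of the spoon, on the axis, 120 mm behind the spoon's origin
- drink_bottle: aluminium drink bottle with black cap, 68 mm across, 215 mm tall; bystander, origin at the centre of its foot
- clip_jar: glass jar with orange seal and steel spring clip, 90 mm across, 130 mm tall; bystander, origin at the centre of its foot
- muffin_cups: two stacked orange silicone muffin cups, 68 mm across, 48 mm tall; bystander, origin at the centre of its foot
- mug: blue mug, 80 mm across, 90 mm tall; bystander, origin at the centre of its foot
- pepper_mill: dark wooden pepper mill, 56 mm across, 162 mm tall; bystander, origin at the centre of its foot
- tin: food tin, 74 mm across, 110 mm tall; bystander, origin at the centre of its foot
- spatula: wooden spatula lying flat; bystander, origin on its underside
Things that resemble listed ones, but are neither listed nor needed, are in the scene too. Several things have the shape of the spoon; the one meant has the colours described above.

How it is judged:
On the way, in this order (a step that is already met when the one before it is completed fails the run):
1. the spoon is pulled up out of its clips: its middle is more than 12 mm above its stowed height (z of spoon in the frame of lunchbox above 0.05 m).
2. the spoon is tipped through the opening: its bowl end is more than 24 mm above the top of the box while its handle end is still below and under the long cover (z of spoon_tip in the frame of lunchbox above 0.1 m and z of spoon_tail in the frame of lunchbox below 0.072 m and x of spoon_tail in the frame of lunchbox below -0.07 m), for 0.05 s.
At the end, for the whole second after the job is handed in: The spoon is held still in the fingers (grip over 1 N, below 0.03 m/s and 0.3 rad/s), both its ends more than 160 mm above the block (84 mm above the top of the box), its middle within 200 mm horizontally of the box's origin, not touching the box (height (world z) of each of spoon_tip, spoon_tail above 0.16 m and horizontal distance between spoon and lunchbox below 0.2 m and contact force between the fingers and spoon above 1 N and contact force between spoon and lunchbox below 0.1 N and linear speed of spoon below 0.03 m/s and angular speed of spoon below 0.3 rad/s); the arm keeps its last pose, push and grip.
It fails at once if one of the seven bystanders on the block is moved more than 30 mm (distance of any of drink_bottle, clip_jar, muffin_cups, mug, pepper_mill, tin, spatula from where it was at the start of the episode above 0.03 m).
It fails at once if the spoon is forced against the box or clips with more than 40 N (contact force between spoon and lunchbox above 40 N).
It fails at once if the box is shoved by the arm or gripper with more than 40 N (contact force between any of the arm, the fingers and lunchbox above 40 N).
It also fails if it takes over 40 s, if anything falls off the work surface, if the arm or the gripper's body presses on something with over 40 N, if the wrist force passes 120 N, or if a joint passes its speed limit or range.

### The arm

A 6-joint arm with a two-finger parallel gripper is mounted at the origin on the work surface. World frame = base frame: x ahead of the robot, y to its left, z up, the work surface at z = 0. Lengths are in m, angles in rad, forces in N, time in s.
With the tool pointing down it reaches from about 0.425 to 0.95 m from the base axis. Payload 3.5 kg.
Tool frame: the origin (TCP) lies at the very end of the fingers, on their centre line; the grasp point (between the pads) lies 19 mm behind it; z points along the fingers, y is the direction in which the jaws open and shut (so a half turn about z gives the same grasp; the last joint's range is limited). The gripper opens to 85 mm and grips with 20 to 120 N. Pads are 22 mm wide; open, the fingers measure 114 mm over their backs; the gripper's body (76 mm by 85 mm) begins 54 mm behind the grasp point. The pads swing forward as they close: fully open they stand 13 mm farther back than shut.
Start: joints at [-1.286, 0.286, 1.577, -0, 1.279, -0.15], TCP at [0.284, -0.612, 0.231] pointing down, gripper open.
Joint ranges: [-2.77, 2.77], [-0.9, 2.22], [0.21, 2.48], [-1.53, 4.67], [0.24, 2.81], [-2.84, 2.84]. Speed limits (rad/s): [2.79, 2.79, 3.14, 3.14, 3.14, 3.14].

### API

Orientations are given as a rotation vector (axis times angle).
In Python, from plant import r, eyes gives the robot as it stands.
- The arm moves only by the tool send_rows, never from a script. Its argument "motion" is a list of rows, each a list of 5 numbers: the shift along the tool's x, y, z in units of 25 mm (1.0 is 25 mm), then the turn about the tool's z in rad, then the finger opening in mm, from 0 to 85.4. In form: [[x, y, z, twist, claw], ...]. A call has exactly 5 rows; each row shifts and turns the commanded pose from where the row before left it, along the tool's axes as they then stand; what a row does not reach is not made up. A row lasts 1/12 s, in which the tool goes at most 41.7 mm and 7.16 degrees, less where a joint would pass 70% of its speed; a pose out of reach is approached as far as the arm can. A call is refused whole if a number of a shift passes 1 or a number of a turn 0.125, either way. A call with a gripper value outside its range is refused whole. The fingers move at their own pace and stop on an object; "squeeze" is the grip in N (left out, the last holds). Time passes only in rows, so rows that do not move let the fingers close, or fill a call up. It gives the time, the measured TCP pose, the force and the opening at its end, in the units of the state.
- r.state(): the state, without advancing time (a new reading comes with each control period).
- eyes.snapshot(name): name is "side" or "top" or "wrist"; returns a dict with "image" (384x512x3 uint8, red, green, blue), "fx", "fy", "cx", "cy" (pixels), "world_to_cam" (4x4, takes a point from world to camera coordinates). Camera axes: x right, y down, z forward; pixel columns grow to the right and rows downward; lengths in m; the calibration is good to about 2 mm. A picture is of the moment at which its call begins. There is no depth.
- r.finish_job(): hands the job in, once; it reports no verdict.
The state is a dict: "time_s": time; "joints": joint angles; "joint_vel": joint speeds; "effort": joint torques, N m; "ee_pos": TCP position; "eef_rot": TCP orientation; "ft_force": force on the tool from outside, world axes, zero at the start; "wrist_torque": the same for the moment, N m; "grip_width": finger opening in m.
Only numpy, scipy, OpenCV 4.12 (cv2) and the standard library are available. Lean on these libraries where they do the work, as an engineer would, in place of code of your own. Each camera call takes 0.05 s, during which the arm holds its last target. There are 200 camera calls.

## Working session

There is one attempt and no reset: what is moved stays moved. The work goes in short steps, Python scripts to look and compute and a tool call to move; the robot and the scene stay as the last step left them, time stands still between calls to the robot, and variables do not carry over. Pictures are saved under pics/ and viewed, about 8 in all and at most 12, crops included, and the job is handed in when it is done.

Besides the shell and the picture viewer there is one more tool, called as name([rows], argument=value, ...), one row to a line, values as JSON. send_rows: Moves the arm, as the interface text tells. Its arguments: {"type":"object","properties":{"motion":{"type":"array"},"squeeze":{"type":"number"}},"required":["motion"]}

```bash
mkdir -p pics
cat > h.py <<'E'
import numpy as np, cv2
from plant import r, eyes
def snap(n,f=None,crop=None,s=1):
    d=eyes.snapshot(n); im=d["image"][:,:,::-1].copy()
    np.savez(f'/tmp/{n}.npz',**d)
    if f:
        c=im if crop is None else im[crop[1]:crop[3],crop[0]:crop[2]]
        cv2.imwrite('pics/'+f,cv2.resize(c,None,fx=s,fy=s,interpolation=cv2.INTER_CUBIC))
    return d
def load(n): return dict(np.load(f'/tmp/{n}.npz'))
def cast(d,u,v,z):
    W=np.asarray(d["world_to_cam"]);R=W[:3,:3];o=-R.T@W[:3,3]
    k=R.T@np.array([(u-d["cx"])/d["fx"],(v-d["cy"])/d["fy"],1]);return o+k*(z-o[2])/k[2]
def proj(d,p):
    W=np.asarray(d["world_to_cam"]);q=W[:3,:3]@np.array(p)+W[:3,3]
    return np.array([d["fx"]*q[0]/q[2]+d["cx"],d["fy"]*q[1]/q[2]+d["cy"]])
E
python3 - <<'E'
from h import *
snap("top","top0.png",s=1.5); snap("side","side0.png",s=1.5)
s=r.state();print({k:np.round(v,3) for k,v in s.items()})
E
```

```text
{'time_s': np.float64(0.1), 'joints': array([-1.286,  0.287,  1.578, -0.   ,  1.279, -0.15 ]), 'joint_vel': array([-0.   , -0.001, -0.003,  0.002, -0.003, -0.   ]), 'effort': array([ 2.0000e-03, -4.0729e+01, -2.9370e+01, -0.0000e+00,  3.0000e-03,
        0.0000e+00]), 'ee_pos': array([ 0.284, -0.612,  0.23 ]), 'eef_rot': array([-3.066, -0.677,  0.   ]), 'ft_force': array([ 0.368, -0.452,  0.431]), 'wrist_torque': array([-0.045,  0.002,  0.041]), 'grip_width': np.float64(0.085)}
```

View pics/top0.png

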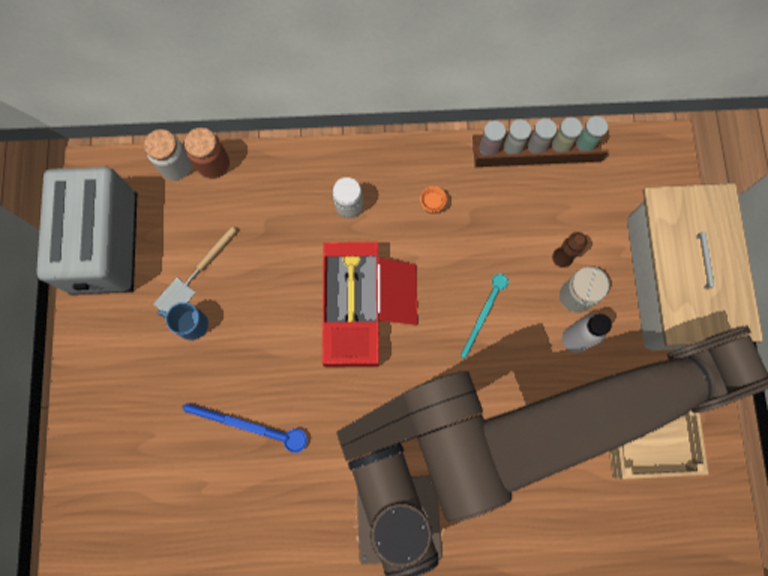

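View pics/side0.png

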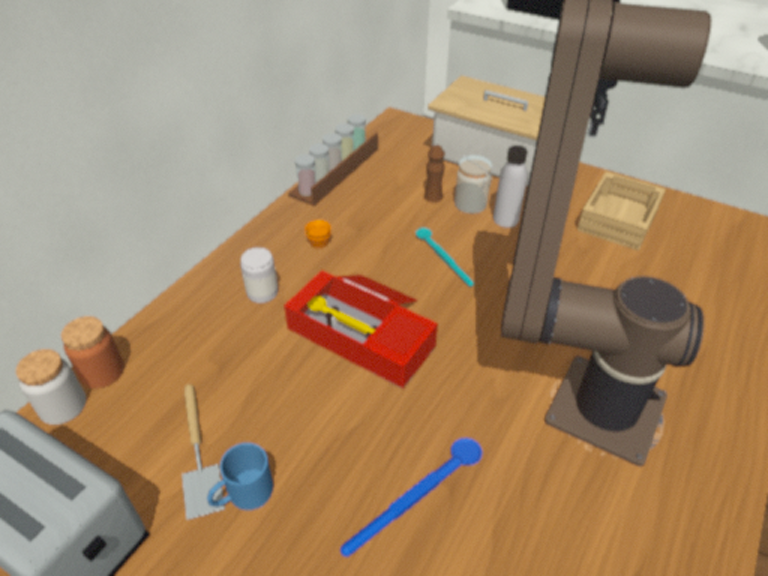

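Spoon-shaped candidates in the 1.5x top picture: blue spoon at (240,430), teal at (485,315), and yellow at (351,288) inside the red box. Only the yellow one fits the colour and stowage. I'll confirm it in an enlarged crop and measure.

Run:
```python
from h import *
d=load("top"); im=d["image"]; hsv=cv2.cvtColor(im,cv2.COLOR_RGB2HSV)
cv2.imwrite('pics/crop0.png',cv2.resize(im[150:255,200:290,::-1],None,fx=6,fy=6,interpolation=cv2.INTER_CUBIC)[:600])
y=cv2.inRange(hsv,(22,120,90),(34,255,255)); y[:150]=0;y[255:]=0;y[:,:205]=0;y[:,285:]=0
v,u=np.nonzero(y); P=np.array([cast(d,a,b,0.038)[:2] for a,b in zip(u,v)])
c=P.mean(0);e=np.linalg.svd(P-c)[2][0]; e*=np.sign(e[0]); t=(P-c)@e
print("spoon",len(u),c,np.degrees(np.arctan2(e[1],e[0])),c+e*t.min(),c+e*t.max())
red=cv2.inRange(hsv,(0,170,60),(8,255,255))|cv2.inRange(hsv,(172,170,60),(180,255,255)); red[:150]=0;red[255:]=0;red[:,:205]=0;red[:,285:]=0
cs,_=cv2.findContours(red,cv2.RETR_EXTERNAL,cv2.CHAIN_APPROX_NONE);k=max(cs,key=cv2.contourArea)
ap=cv2.approxPolyDP(k,2.5,True)[:,0]
for p in ap: print(p,np.round(cast(d,*p,0.076),4))
W=d["world_to_cam"];print("cam",-W[:3,:3].T@W[:3,3])
```

```text
spoon 199 [0.56820668 0.09153162] -2.800095663771593 [0.47823561 0.09593209] [0.64045058 0.08799818]
[216 162] [0.6674 0.1519 0.076 ]
[215 242] [0.3685 0.1633 0.076 ]
[252 243] [0.3586 0.0311 0.076 ]
[251 214] [0.4642 0.0301 0.076 ]
[277 216] [ 0.4524 -0.0638  0.076 ]
[277 177] [ 0.5987 -0.0721  0.076 ]
[252 172] [0.6223 0.0195 0.076 ]
[251 161] [0.6651 0.0213 0.076 ]
cam [0.16507682 0.01673506 1.66472756]
```

View pics/crop0.png

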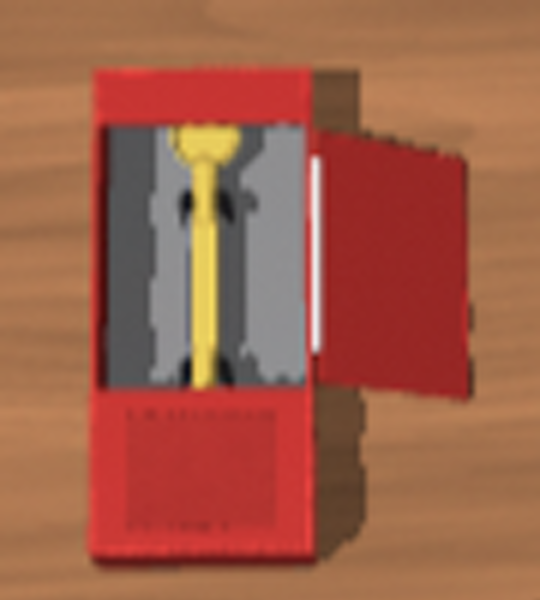

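The enlarged crop shows the yellow spoon, bowl toward the far end (crop (205,140)), sitting in two black clips at (205,205) and (205,375) in the red box. That is the one meant. Box origin is about (0.5335, 0.093) with yaw about −2.8°. I'll lift clear of the bystanders first, turn, then cross.

send_rows([
  [0, 0, -1, 0.12, 85],
  [0, 0, -1, 0.12, 70],
  [0, 0, -1, 0.12, 60],
  [0, 0, -1, 0.12, 50],
  [0, 0, -0.4, 0, 50],
], squeeze=100)

```text
time_s: 0.52
ee_pos: [0.2846, -0.613, 0.3456]
eef_rot: [3.135, -0.074, 0.003]
ft_force: [-0.4, 0.4, -0.2]
grip_width: 0.0501
```

send_rows([
  [0.33, -1, 0, 0, 50],
  [0.33, -1, 0, 0, 50],
  [0.33, -1, 0, 0, 50],
  [0.33, -1, 0, 0, 50],
  [0.33, -1, 0, 0, 50],
])

```text
time_s: 0.93
ee_pos: [0.3313, -0.4876, 0.3397]
eef_rot: [-3.139, 0.066, 0.001]
ft_force: [0.1, 0.5, -0.7]
grip_width: 0.0502
```

send_rows([
  [0.33, -1, 0, 0, 50],
  [0.33, -1, 0, 0, 50],
  [0.33, -1, 0, 0, 50],
  [0.33, -1, 0, 0, 50],
  [0.33, -1, 0, 0, 50],
])

```text
time_s: 1.35
ee_pos: [0.3781, -0.3646, 0.34]
eef_rot: [-3.139, 0.066, 0.002]
ft_force: [0.0, -0.0, 0.9]
grip_width: 0.0498
```

send_rows([
  [0.33, -1, 0, 0, 50],
  [0.33, -1, 0, 0, 50],
  [0.33, -1, 0, 0, 50],
  [0.33, -1, 0, 0, 50],
  [0.33, -1, 0, 0, 50],
])

```text
time_s: 1.77
ee_pos: [0.4249, -0.2416, 0.3401]
eef_rot: [-3.14, 0.066, 0.002]
ft_force: [0.6, -0.0, 0.1]
grip_width: 0.05
```

send_rows([
  [0.33, -1, 0, 0, 50],
  [0.33, -1, 0, 0, 50],
  [0.33, -1, 0, 0, 50],
  [0.33, -1, 0, 0, 50],
  [0.33, -1, 0, 0, 50],
])

```text
time_s: 2.18
ee_pos: [0.4717, -0.1187, 0.3401]
eef_rot: [-3.14, 0.066, 0.002]
ft_force: [0.2, -0.2, -0.0]
grip_width: 0.0499
```

send_rows([
  [0.33, -1, 0, 0, 50],
  [0.33, -1, 0, 0, 50],
  [0.33, -1, 0, 0, 50],
  [0.33, -1, 0, 0, 50],
  [0.33, -1, 0, 0, 50],
])

```text
time_s: 2.6
ee_pos: [0.5185, 0.0043, 0.34]
eef_rot: [-3.141, 0.065, 0.003]
ft_force: [0.2, -0.2, -0.3]
grip_width: 0.0499
```

send_rows([
  [0.3, -1, 0, 0, 50],
  [0.3, -1, 0.5, 0, 50],
  [0.3, -0.8, 0.8, 0, 50],
  [0.2, -0.5, 0.8, 0, 50],
  [0, 0, 0.5, 0, 50],
])

```text
time_s: 3.02
ee_pos: [0.549, 0.0862, 0.2726]
eef_rot: [-3.14, 0.062, 0.007]
ft_force: [-1.3, -0.6, 0.1]
grip_width: 0.0501
```

Run:
```python
from h import *
d=snap("wrist","w1.png",s=1.5); s=r.state(); print(s["ee_pos"],s["eef_rot"])
hsv=cv2.cvtColor(d["image"],cv2.COLOR_RGB2HSV); y=cv2.inRange(hsv,(22,120,90),(34,255,255))
v,u=np.nonzero(y); P=np.array([cast(d,a,b,0.046)[:2] for a,b in zip(u,v)])
c=P.mean(0);e=np.linalg.svd(P-c,full_matrices=False)[2][0]; e*=np.sign(e[0]); t=(P-c)@e
print(len(u),c,np.degrees(np.arctan2(e[1],e[0])),c+e*t.min(),c+e*t.max())
```

```text
[0.54749007 0.0849748  0.27005808] [ 3.14076154 -0.06377447 -0.01470053]
2569 [0.56241251 0.08973317] -2.1940085966624814 [0.45591839 0.0938131 ] [0.6348741  0.08695706]
```

View pics/w1.png

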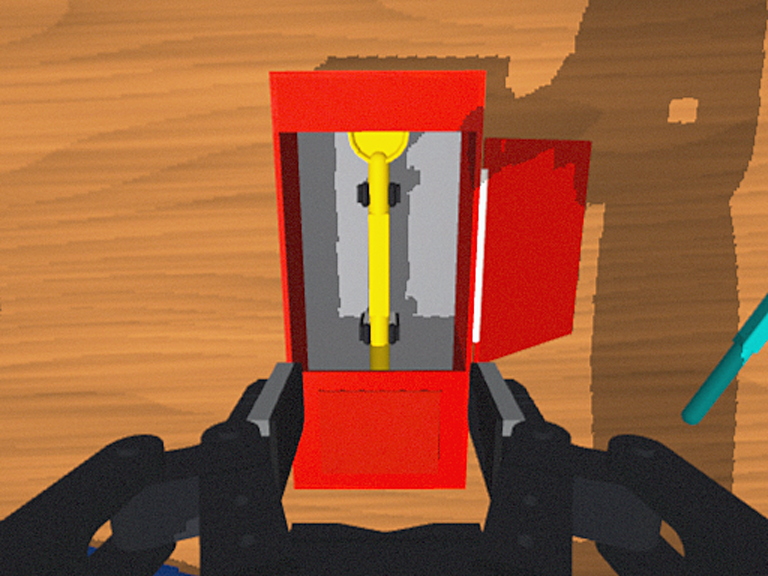

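The wrist view shows the spoon along column 379, with the front clip at (379,193), the rear clip at (379,328), and the flat section over rows 213–318. I'll cast these to world.

Run:
```python
from h import *
d=snap("wrist"); s=r.state(); print(s["ee_pos"],s["eef_rot"])
d0=d
hsv=cv2.cvtColor(d["image"],cv2.COLOR_RGB2HSV); y=cv2.inRange(hsv,(22,120,90),(34,255,255))
v,u=np.nonzero(y); P=np.array([cast(d,a,b,0.044)[:2] for a,b in zip(u,v)])
c=P.mean(0);e=np.linalg.svd(P-c,full_matrices=False)[2][0]; e*=np.sign(e[0])
print(len(u),c,np.degrees(np.arctan2(e[1],e[0])))
dk=cv2.inRange(hsv,(0,0,0),(180,255,45)); dk[:100]=0; dk[238:]=0; dk[:,:225]=0; dk[:,280:]=0
n,l,st,ce=cv2.connectedComponentsWithStats(dk)
for i in range(1,n):
    if st[i,4]>25: print(st[i],ce[i],cast(d,*ce[i],0.045)[:2])
red=cv2.inRange(hsv,(0,170,60),(8,255,255))|cv2.inRange(hsv,(172,170,60),(180,255,255))
for col in (215,235,275,290):
    q=np.nonzero(np.diff(red[:,col].astype(int)))[0]; print(col,[(k,np.round(cast(d,col,k+.5,0.076)[:2],4)) for k in q])
```

```text
[0.54780385 0.08418131 0.27199047] [ 3.14045249 -0.0663554  -0.01253706]
2617 [0.56235074 0.08983436] -2.1626850661184567
[237 120   7  15  56] [240.26785714 126.67857143] [0.59330485 0.09975737]
[259 120   6  16  44] [261.70454545 126.63636364] [0.59239387 0.07674555]
[239 208   7  20  50] [241.98 218.46] [0.48902314 0.10353299]
[259 208   6  20  41] [261.95121951 217.43902439] [0.48932125 0.08033001]
215 [(np.int64(42), array([0.6721, 0.1172])), (np.int64(84), array([0.6356, 0.12  ])), (np.int64(245), array([0.47  , 0.1326])), (np.int64(325), array([0.3686, 0.1403]))]
235 [(np.int64(42), array([0.6714, 0.0988])), (np.int64(84), array([0.6348, 0.101 ])), (np.int64(245), array([0.4691, 0.1109])), (np.int64(325), array([0.3676, 0.1169]))]
275 [(np.int64(42), array([0.6698, 0.062 ])), (np.int64(84), array([0.6332, 0.063 ])), (np.int64(245), array([0.4673, 0.0674])), (np.int64(324), array([0.3671, 0.07  ]))]
290 [(np.int64(42), array([0.6693, 0.0482])), (np.int64(84), array([0.6326, 0.0487])), (np.int64(245), array([0.4666, 0.0511])), (np.int64(324), array([0.3663, 0.0525]))]
```

send_rows([
  [0.26, -0.26, 0.6, 0, 50],
  [0, 0, 1, 0, 50],
  [0, 0, 1, 0, 50],
  [0, 0, 1, 0, 50],
  [0, 0, 0.4, 0, 50],
])

```text
time_s: 3.53
ee_pos: [0.5549, 0.0891, 0.1735]
eef_rot: [3.14, -0.071, -0.007]
ft_force: [-1.1, 0.8, -0.1]
grip_width: 0.0498
```

send_rows([
  [0, 0, 0, 0, 50],
  [0, 0, 0, 0, 50],
  [0, 0, 0.5, 0, 50],
  [0, 0, 0.5, 0, 50],
  [0, 0, 0, 0, 50],
])

```text
time_s: 3.95
ee_pos: [0.5554, 0.0901, 0.1491]
eef_rot: [3.141, -0.071, -0.005]
ft_force: [-1.8, 0.5, -0.5]
grip_width: 0.05
```

Run:
```python
from h import *
d=snap("wrist","w2.png",s=1.5); s=r.state(); print(s["ee_pos"],s["eef_rot"],s["ft_force"])
hsv=cv2.cvtColor(d["image"],cv2.COLOR_RGB2HSV); y=cv2.inRange(hsv,(22,120,90),(34,255,255))
v,u=np.nonzero(y); P=np.array([cast(d,a,b,0.044)[:2] for a,b in zip(u,v)])
c=P.mean(0);e=np.linalg.svd(P-c,full_matrices=False)[2][0]; e*=np.sign(e[0])
print(len(u),c,np.degrees(np.arctan2(e[1],e[0])),"axis y at tcp x",c[1]+e[1]/e[0]*(s["ee_pos"][0]-c[0]))
```

```text
[0.55560228 0.09020635 0.1498256 ] [ 3.14076652 -0.07088356 -0.00465383] [-0.52433341  0.95227464 -0.3816277 ]
5422 [0.56252274 0.0897393 ] -2.2152229234240353 axis y at tcp x 0.09000700153995868
```

View pics/w2.png

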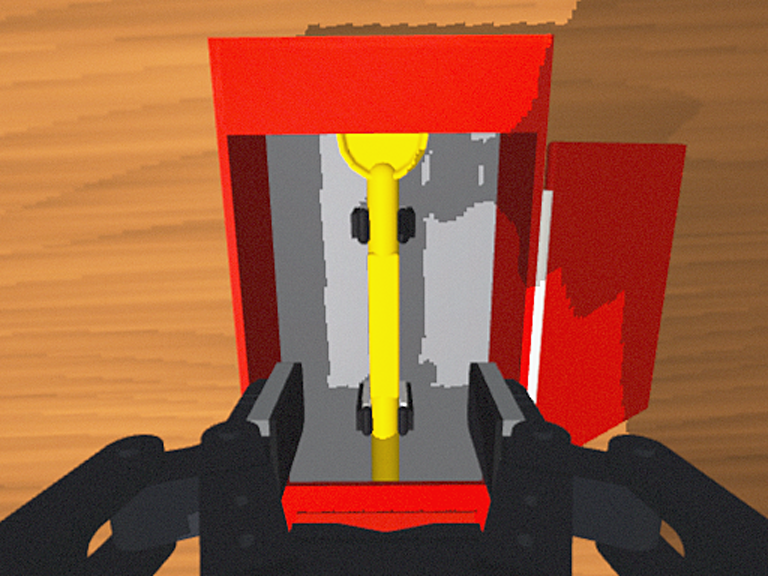

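Handle axis is within 0.3 mm of the TCP line, fingers are either side of it, between the clips (front clip (382,225), rear (385,410)). Descending.

send_rows([
  [0, 0, 0.9, 0, 50],
  [0, 0, 1, 0, 50],
  [0, 0, 1, 0, 50],
  [0, 0, 1, 0, 50],
  [0, 0, 0.6, 0, 50],
])

```text
time_s: 4.42
ee_pos: [0.5553, 0.0903, 0.0365]
eef_rot: [3.141, -0.071, -0.005]
ft_force: [-1.0, 0.5, -0.8]
grip_width: 0.0497
```

send_rows([
  [0, 0, 0.3, 0, 50],
  [0, 0, 0.3, 0, 50],
  [0, 0, 0, 0, 50],
  [0, 0, 0, 0, 50],
  [0, 0, 0, 0, 50],
])

```text
time_s: 4.83
ee_pos: [0.5578, 0.0903, 0.0252]
eef_rot: [-3.141, 0.071, -0.004]
ft_force: [0.4, 0.3, -0.2]
grip_width: 0.0499
```

send_rows([
  [0, 0, 0.12, 0, 40],
  [0, 0, 0, 0, 30],
  [0, 0, 0, 0, 20],
  [0, 0, 0, 0, 10],
  [0, 0, 0, 0, 5],
], squeeze=60)

```text
time_s: 5.25
ee_pos: [0.5569, 0.0905, 0.0214]
eef_rot: [-3.14, 0.071, -0.001]
ft_force: [-1.2, 1.0, 1.9]
grip_width: 0.0153
```

send_rows([
  [0, 0, 0, 0, 0],
  [0, 0, 0, 0, 0],
  [0, 0, 0, 0, 0],
  [0, 0, 0, 0, 0],
  [0, 0, 0, 0, 0],
], squeeze=90)

```text
time_s: 5.67
ee_pos: [0.557, 0.0905, 0.0214]
eef_rot: [-3.14, 0.071, -0.001]
ft_force: [-1.5, 2.0, 5.1]
grip_width: 0.0144
```

send_rows([
  [0, 0, -0.15, 0, 0],
  [0, 0, -0.15, 0, 0],
  [0, 0, -0.15, 0, 0],
  [0, 0, -0.15, 0, 0],
  [0, 0, -0.1, 0, 0],
])

```text
time_s: 6.08
ee_pos: [0.557, 0.0897, 0.0391]
eef_rot: [3.14, -0.07, 0.001]
ft_force: [0.6, 0.3, -1.1]
grip_width: 0.0143
```

send_rows([
  [0, 0, -0.05, 0, 0],
  [0, 0, 0, 0, 0],
  [0, 0, 0, 0, 0],
  [0, 0, 0, 0, 0],
  [0, 0, 0, 0, 0],
])

```text
time_s: 6.5
ee_pos: [0.5565, 0.0901, 0.0395]
eef_rot: [3.141, -0.071, -0.0]
ft_force: [-0.2, -0.4, -0.9]
grip_width: 0.0141
```

Run:
```python
from h import *
snap("wrist","w3.png"); d=snap("side","s3.png",crop=(170,160,310,270),s=5); s=r.state(); print(s["ee_pos"],s["eef_rot"],s["ft_force"],s["wrist_torque"])
a=cv2.imread('pics/w3.png');b=cv2.resize(cv2.imread('pics/s3.png'),(489,384));cv2.imwrite('pics/c3.png',cv2.resize(np.hstack([a,b]),None,fx=.79,fy=.79))
```

```text
[0.55645571 0.09019316 0.03936906] [ 3.14071200e+00 -7.10062404e-02 -7.22371287e-04] [ 0.0989557   0.31973162 -0.65858065] [ 0.01962922 -0.06459045 -0.02216213]
```

View pics/c3.png

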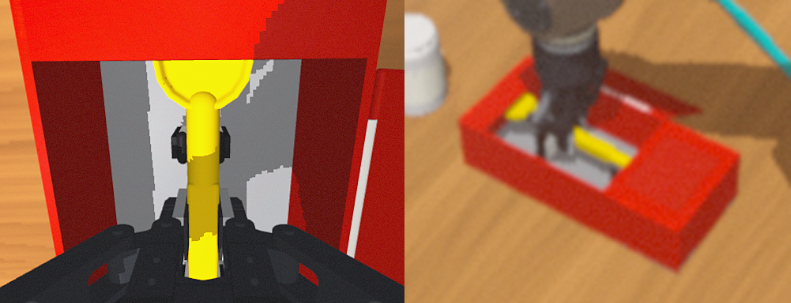

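The spoon is up out of the clips: in the left half the front clip (200,145) lies below the free handle, and the load is only about −0.7 N, its weight. Next I'll raise it 3 mm and slide it back 37 mm so the bowl leaves the short cover.

send_rows([
  [0, 0, -0.12, 0, 0],
  [-0.3, 0, 0, 0, 0],
  [-0.3, 0, 0, 0, 0],
  [-0.3, 0, 0, 0, 0],
  [-0.3, 0, 0, 0, 0],
])

```text
time_s: 7.02
ee_pos: [0.5253, 0.0917, 0.0424]
eef_rot: [-3.141, 0.071, 0.001]
ft_force: [0.7, -0.6, -0.8]
grip_width: 0.0144
```

send_rows([
  [-0.28, 0, 0, 0, 0],
  [0, 0, 0, 0, 0],
  [0, 0, 0, 0, 0],
  [0, 0, 0, 0, 0],
  [0, 0, 0, 0, 0],
], squeeze=20)

```text
time_s: 7.43
ee_pos: [0.5201, 0.0919, 0.0428]
eef_rot: [3.141, -0.071, 0.001]
ft_force: [-0.1, -0.3, -1.1]
grip_width: 0.0143
```

Run:
```python
from h import *
d=snap("wrist"); s=r.state(); print(s["ee_pos"],s["eef_rot"],s["ft_force"],s["wrist_torque"],s["grip_width"])
W=d["world_to_cam"];print("cam",-W[:3,:3].T@W[:3,3])
```

```text
[0.52014725 0.09184513 0.04277803] [-3.14077786e+00  7.12845857e-02 -1.02755661e-03] [ 0.32793571  0.04240946 -1.22471185] [ 0.03770087 -0.00668318 -0.03867608] 0.01421455951667313
cam [0.58845675 0.08711528 0.1854422 ]
```

send_rows([
  [0, 0, -0.12, 0, 0],
  [0, 0, -0.12, 0, 0],
  [0, 0, -0.12, 0, 0],
  [0, 0, -0.12, 0, 0],
  [0, 0, 0, 0, 0],
], squeeze=20)

```text
time_s: 7.9
ee_pos: [0.5193, 0.0919, 0.0538]
eef_rot: [-3.141, 0.071, 0.0]
ft_force: [3.0, -0.3, -12.4]
grip_width: 0.0143
```

Run:
```python
from h import *
d=snap("wrist","w4.png"); snap("side","s4.png",crop=(170,160,310,270),s=5); s=r.state(); print(s["ee_pos"],s["eef_rot"],s["ft_force"],s["wrist_torque"],s["grip_width"])
a=cv2.imread('pics/w4.png');b=cv2.resize(cv2.imread('pics/s4.png'),(489,384));cv2.imwrite('pics/c4.png',cv2.resize(np.hstack([a,b]),None,fx=.79,fy=.79))
```

```text
[0.51930708 0.09187219 0.05386087] [ 3.14077534e+00 -7.11323261e-02 -6.46531683e-04] [  3.27129777  -1.2236499  -13.1132409 ] [-5.37041269e-02 -1.12549213e+00  5.75170296e-05] 0.013860130481207883
```

View pics/c4.png

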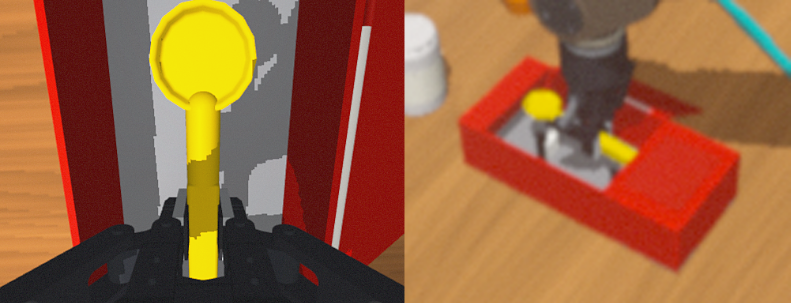

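The bowl is now clear of the short cover, at (203,55), and the handle presses on the long cover's edge with about 12 N, well under the limit. I'll continue gently and measure the tilt from the apparent bowl width.

send_rows([
  [0, 0, -0.1, 0, 0],
  [0, 0, -0.1, 0, 0],
  [0, 0, -0.1, 0, 0],
  [0, 0, 0, 0, 0],
  [0, 0, 0, 0, 0],
])

```text
time_s: 8.42
ee_pos: [0.5179, 0.092, 0.0614]
eef_rot: [3.141, -0.071, -0.007]
ft_force: [-2.7, -0.8, -12.1]
grip_width: 0.0143
```

```bash
cat >> h.py <<'E'
def bowl(d):
    hsv=cv2.cvtColor(d["image"],cv2.COLOR_RGB2HSV); y=cv2.inRange(hsv,(20,120,60),(36,255,255))
    w=[np.ptp(np.nonzero(row)[0])+1 if row.any() else 0 for row in y[:200]]
    k=int(np.argmax(w)); u=np.nonzero(y[k])[0].mean(); z=d["fx"]*0.044/w[k]
    W=np.asarray(d["world_to_cam"]);R=W[:3,:3]
    p=R.T@(np.array([(u-d["cx"])/d["fx"]*z,(k-d["cy"])/d["fy"]*z,z])-W[:3,3]); return k,w[k],p
E
python3 - <<'E'
from h import *
print(bowl(load("wrist")))
d=snap("wrist"); s=r.state(); print(bowl(d),s["ee_pos"],s["eef_rot"],s["ft_force"],s["wrist_torque"],s["grip_width"])
E
```

```text
(70, np.int64(136), array([0.59900749, 0.08688045, 0.08092652]))
(76, np.int64(148), array([0.59513832, 0.08743455, 0.09794427])) [0.51795704 0.0919865  0.06134336] [ 3.14069137 -0.07062603 -0.00678545] [ -2.55517593  -0.09717621 -11.99962989] [-0.09397756 -0.20559127  0.01482296] 0.014512070471838428
```

Tilting works: the bowl rose from about 81 to 98 mm with a steady 12 N. Continuing.

send_rows([
  [0, 0, -0.12, 0, 0],
  [0, 0, -0.12, 0, 0],
  [0, 0, -0.12, 0, 0],
  [0, 0, -0.12, 0, 0],
  [0, 0, 0, 0, 0],
])

```text
time_s: 8.88
ee_pos: [0.5215, 0.0918, 0.0758]
eef_rot: [3.141, -0.071, 0.007]
ft_force: [0.8, -0.0, -10.5]
grip_width: 0.014
```

Run:
```python
from h import *
d=snap("wrist"); s=r.state(); print(bowl(d),s["ee_pos"],s["eef_rot"],s["ft_force"],s["wrist_torque"],s["grip_width"])
```

```text
(78, np.int64(167), array([0.59679443, 0.08685176, 0.12523476])) [0.52177373 0.09177762 0.07588862] [ 3.14064705 -0.07097098  0.00834503] [ 1.73014698 -0.92181867 -9.40702319] [-0.07265828 -0.72391505 -0.03677692] 0.014067342908707156
```

send_rows([
  [0.15, 0, 0, 0, 0],
  [0.1, 0, 0, 0, 0],
  [0, 0, 0, 0, 0],
  [0, 0, 0, 0, 0],
  [0, 0, 0, 0, 0],
], squeeze=60)

```text
time_s: 9.35
ee_pos: [0.527, 0.0916, 0.0753]
eef_rot: [-3.141, 0.071, -0.003]
ft_force: [0.3, -0.6, -1.5]
grip_width: 0.0145
```

Run:
```python
from h import *
d=snap("wrist","w5.png"); snap("side","s5.png",crop=(170,150,310,260),s=5); s=r.state(); print(bowl(d),s["ee_pos"],s["eef_rot"],s["ft_force"],s["wrist_torque"],s["grip_width"])
a=cv2.imread('pics/w5.png');b=cv2.resize(cv2.imread('pics/s5.png'),(489,384));cv2.imwrite('pics/c5.png',cv2.resize(np.hstack([a,b]),None,fx=.79,fy=.79))
```

```text
(73, np.int64(165), array([0.60379418, 0.08656113, 0.12306849])) [0.52629086 0.0916465  0.07466261] [-3.14076479e+00  7.09250365e-02 -1.21825010e-03] [ 0.79690183  0.61717086 -1.40694314] [-0.0131126  -0.07082721 -0.04677743] 0.01448669468676565
```

View pics/c5.png

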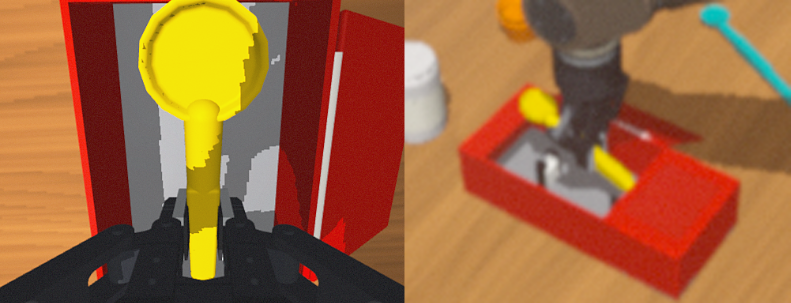

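The side crop shows the spoon standing tilted, bowl up at (540,105), handle under the long cover at (630,185), and unloaded. By estimate the tip is about 13 cm up and the tail about 4.4 cm. Drawing it out along its axis.

send_rows([
  [0.6, 0, -0.2, 0, 0],
  [0.8, 0, -0.28, 0, 0],
  [0.8, 0, -0.28, 0, 0],
  [0.8, 0, -0.28, 0, 0],
  [0.8, 0, -0.28, 0, 0],
])

```text
time_s: 9.87
ee_pos: [0.6216, 0.0874, 0.1074]
eef_rot: [-3.141, 0.071, 0.001]
ft_force: [0.0, 1.2, -0.5]
grip_width: 0.0141
```

send_rows([
  [0.6, 0, -0.22, 0, 0],
  [0.3, 0, -0.3, 0, 0],
  [0, 0, 0, 0, 0],
  [0, 0, 0, 0, 0],
  [0, 0, 0, 0, 0],
])

```text
time_s: 10.28
ee_pos: [0.642, 0.0865, 0.1194]
eef_rot: [-3.141, 0.071, 0.003]
ft_force: [-0.0, 0.6, -0.5]
grip_width: 0.0142
```

Run:
```python
from h import *
d=snap("wrist"); s=r.state(); print(bowl(d),s["ee_pos"],s["eef_rot"],s["ft_force"],s["wrist_torque"],s["grip_width"])
```

```text
(81, np.int64(166), array([0.71692486, 0.08141175, 0.16793102])) [0.64183753 0.08650979 0.11920128] [-3.14077495  0.07058953  0.00352495] [-0.07204549 -0.06832091 -0.92032207] [-0.03845607 -0.00335569  0.02991805] 0.014319652601145698
```

The tail should be at x≈−25, clear of the long cover. Going straight up.

send_rows([
  [0, 0, -0.5, 0, 0],
  [0, 0, -0.9, 0, 0],
  [0, 0, -1, 0, 0],
  [0, 0, -1, 0, 0],
  [0, 0, -1, 0, 0],
])

```text
time_s: 10.75
ee_pos: [0.6425, 0.0865, 0.2318]
eef_rot: [-3.141, 0.071, 0.001]
ft_force: [0.9, 1.1, -0.7]
grip_width: 0.0143
```

send_rows([
  [0, 0, -0.8, 0, 0],
  [0, 0, -0.6, 0, 0],
  [0, 0, -0.3, 0, 0],
  [0, 0, 0, 0, 0],
  [0, 0, 0, 0, 0],
])

```text
time_s: 11.17
ee_pos: [0.6429, 0.0864, 0.2726]
eef_rot: [3.141, -0.071, -0.0]
ft_force: [-0.4, 1.0, -1.5]
grip_width: 0.0144
```

send_rows([
  [0, 0, 0, 0, 0],
  [0, 0, 0, 0, 0],
  [0, 0, 0, 0, 0],
  [0, 0, 0, 0, 0],
  [0, 0, 0, 0, 0],
])

```text
time_s: 11.58
ee_pos: [0.6431, 0.0863, 0.2718]
eef_rot: [3.141, -0.071, -0.002]
ft_force: [0.3, -0.1, -0.4]
grip_width: 0.0146
```

Run:
```python
from h import *
d=snap("wrist"); t=snap("top"); q=snap("side","s6.png",s=1.5); s=r.state(); print(bowl(d),s["ee_pos"],s["eef_rot"],s["ft_force"],s["grip_width"],np.abs(s["joint_vel"]).max())
```

```text
(81, np.int64(166), array([0.71798238, 0.08122588, 0.32048219])) [0.64328898 0.08631516 0.2723755 ] [-3.14077967e+00  7.10817511e-02  4.47455596e-04] [-0.49611426 -0.66534454 -0.2315531 ] 0.014389149715386818 0.004269928233601408
```

View pics/s6.png

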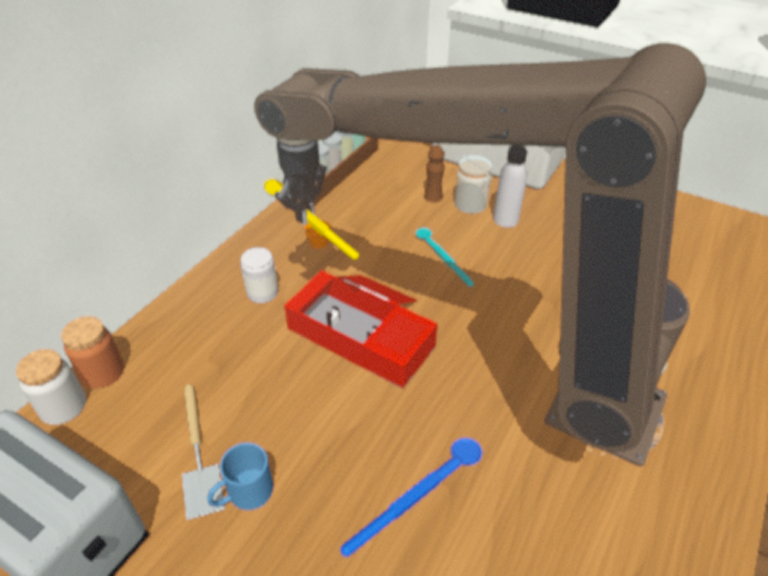

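The side view shows the whole spoon held above the empty box, bowl at (272,187), tail at (357,257), with the bystanders undisturbed. One quick check of tail height, then hand in.

Run:
```python
from h import *
q=load("side")
for z in (.2,.22,.24,.26): print(z,proj(q,[.513,.092,z])*1.5)
s=r.state(); print(s["grip_width"],s["ft_force"],np.abs(s["joint_vel"]).max())
print(r.finish_job())
```

```text
0.2 [359.8110017  271.35102053]
0.22 [359.57554178 263.78543458]
0.24 [359.33463053 256.04469149]
0.26 [359.08807643 248.1226372 ]
0.014389149715386818 [-0.49611426 -0.66534454 -0.2315531 ] 0.004269928233601408
the job is handed in; nothing more can be done
None
```

The spoon is out of the red lunchbox and held still in the gripper above it. I handed the job in at about 11.7 s; no verdict was reported.

- **How it went:** I gripped the yellow spoon between its clips, pulled it up about 18 mm and slid it back 37 mm. Lifting with a light grip against the long cover's edge tipped the bowl up about 21–24°, with a steady wrist load of 9–13 N. I then drew it out along its axis and raised it.
- **Tipped step:** the tip was about 13 cm and the tail about 4.4 cm above the block, with the tail under the long cover. These are estimates from the wrist view and the spoon's geometry; I did not see the tail directly.
- **Final heights:** the tail is about 0.24 m and the bowl about 0.32 m above the block, so the lower end is roughly 16 cm clear of the box. The expected tail point, projected into the side view, agrees with the tail seen there.
- **Grip and stillness:** the grip was set to 60 N, with the fingers stopped on the handle at 14.4 mm. Joint speed was 0.004 rad/s or less, and the wrist force was about 0.9 N.
- **Other things:** the box and the bystanders look undisturbed in the last side view. I judged this by eye and did not measure it.
- **Disagreement:** the first top view and the wrist view placed the box about 4 mm apart. I used a position between them, close to the wrist view.

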